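Hold a master ball in an optical gauge's beam

TASK

The polished steel master ball lies loose in a white porcelain dish parked in its blue nest: pinch the dish gently by its two flat ears (the porcelain is brittle, no more than 20 N of grip), lift it straight up out of the nest's pocket and turn it a quarter turn, keeping it level and moving so smoothly that the ball stays centred inside the blue ring. Bring it between the optical gauge's two heads with the ears and fingers square to the beam, one on each side, so that they do not block it, the ball on the line between the two windows and midway between the heads, and finish there, still holding the dish level in the air with the ball resting in its middle. Never touch the ball, do not bump the gauge, and leave the other things on the bench where they are.

Things in the scene. Friction and masses are not known exactly. Their poses are not given: they have to be found in the camera images.
- dish: White porcelain dish, 53 mm across, 20 mm high, 80 to 130 g. Origin: centre of its underside, z up. Foot bar below: 34 (x) x 15 (y) x 8 mm high. Two flat ears at +y and -y: upright outer faces, 57 mm apart over both, 22 mm wide along x, z = 8 to 19.5 mm; they overhang the nest, so fingers can come down outside both. A blue ring of 14 mm radius is drawn in the hollow
- dish_centre (a point): Point 25.5 mm above the dish's origin, where the ball's centre is when it rests in the middle; axes as the dish. The hollow is a shallow cone, lowest (z = 13 mm) at the centre: it rises at 5 degrees to 9 mm radius, 12 degrees to 18 mm, then 28 degrees to the rim at z = 20 mm
- ball_center (a point): Centre of the polished steel ball, 25 mm in diameter, 64 g, loose in the dish; its axes turn as it rolls and mean nothing
- ball: The same ball as a body; its origin lies on the ball's surface and rolls with it, so use point ball_center instead
- nest: Fixed blue metal block, 64 (x) x 44 (y) x 34 mm high on a foot 94 x 44 x 8 mm. Origin: centre of its underside, z up. The dish starts on it, axes parallel, dish origin 26 mm above the nest's: its foot bar stands in a pocket in the top (36 x 17 mm, 10 mm deep), so it must rise over 8 mm before it can turn
- gauge: Fixed optical gauge: dark base rail 90 (x) x 290 (y) x 12 mm with two white box heads on columns, light head at +y, receiver head at -y, each 56 (x) x 62 (y) x 50 mm, z = 75 to 125 mm. Free gap between the heads 134 mm, window frames stand 4 mm into it on both sides. Origin: centre of its underside, y along the beam, z up
- gauge_beam (a point): Point on the beam midway between the heads, 100 mm above the bench; axes as the gauge: y along the beam, x across it. At the start the dish's y (ear to ear) lies along the beam's direction within 0.15 rad; at the end it must lie along this x, either way round
- beaker: Clear beaker, 54 mm across, 70 mm high, standing behind the gauge; a bystander. Origin at the centre of its underside
- wash_bottle: White wash bottle with red cap and bent spout, 65 mm body, 199 mm high, standing at the back; a bystander. Origin at the centre of its underside
- petri_dish: Closed petri dish, 61 mm across, 15 mm high, lying in front; a bystander. Origin at the centre of its underside
- tin: Round light-coloured tin, 60 mm across, 26 mm high, standing in front; a bystander. Origin at the centre of its underside
There are look-alikes about, which are no part of the job. What is meant by the nest is not pink or turquoise, and is the larger of those in its own colour.

How it is judged:
By the outcome, as a careful person would: the job done as asked, in the order asked, and still so for the second after the job is handed in, while the arm keeps its last pose, push and grip.
It also fails if it takes over 48 s, if anything falls off the work surface, if the arm or the gripper's body presses on something with over 40 N, if the wrist force passes 120 N, or if a joint passes its speed limit or range.

ROBOT

A 6-joint arm with a two-finger parallel gripper is mounted at the origin on a cart in front of the work surface, level with it; the furniture and walls round the work are solid. World frame = base frame: x ahead of the robot, y to its left, z up, the work surface at z = 0. Lengths are in m, angles in rad, forces in N, time in s.
With the tool pointing down it reaches from about 0.4 to 0.925 m from the base axis. Payload 12.5 kg.
Tool frame: the origin (TCP) lies on the centre line of the jaws, within the pads' length; the fingertips stand 14 mm ahead of it and the grasp point (between the pads) lies 5 mm behind it; z points along the fingers, y is the line along which they close (so a half turn about z gives the same grasp; the last joint's range is limited). The gripper opens to 95 mm and grips with 3 to 60 N. Pads are 20 mm wide; open, the fingers measure 119 mm over their backs; the gripper's body (75 mm by 180 mm) begins 59 mm behind the grasp point.
Start: joints at [1.193, 0.491, 1.559, -0, 1.092, -0.106], TCP at [0.168, 0.602, 0.229] pointing down, gripper open.
Joint ranges: [-3.1, 3.1], [-0.84, 2.19], [0.05, 2.79], [-1.13, 4.28], [0.06, 2.93], [-2.69, 2.69]. Speed limits (rad/s): [2.22, 2.22, 2.79, 3.14, 3.14, 3.14].

INTERFACE

Orientations are given as a unit quaternion [x, y, z, w].
In Python, from plant import get_obs, grab_frame, camera_model, hand_in, spot_in, masks_of gives the robot as it stands.
- The arm moves only by the shell command python3 -m jog 'ROWS' [FORCE]. ROWS is a JSON object whose one key "motion" holds a list of rows, each a list of 3 entries, a list of its own where there are three numbers: the turn, a rotation vector about the world's x, y, z in units of 6 degrees (1.0 is 6 degrees), then the shift along the world's x, y, z in cm, then the finger opening in cm, from 0 to 9.51. A call has 1 to 10 rows; each row is the pose to reach, as a shift and turn from the pose commanded when the call began; what a row does not reach only later rows make up. A row lasts 1/12 s, in which the tool goes at most 41.7 mm and 7.16 degrees, less where a joint would pass 70% of its speed; a pose out of reach is approached as far as the arm can. A call with a gripper value outside its range is refused whole. The fingers move at their own pace and stop on an object; FORCE is the grip in N (left out, the last holds). Time passes only in rows, so rows that repeat a pose let the fingers close. It gives the time, the measured TCP pose, the force, the opening and the grip force at its end, in the units of the state.
- get_obs(): the state, without advancing time (a new reading comes with each control period).
- grab_frame(name): name is "scene" or "top" or "wrist"; returns the picture (420x560x3 uint8, red, green, blue); there is no depth.
- camera_model(name): a dict with "fx", "fy", "cx", "cy" (pixels), "world_to_cam" (4x4, takes a point from world to camera coordinates). Camera axes: x right, y down, z forward; pixel columns grow to the right and rows downward; lengths in m; the calibration is good to about 2 mm. A picture is of the moment at which its call begins: read the wrist's pose just before it. camera_model takes no time and is no camera call; for the wrist camera it gives the pose at the moment of the call.
- hand_in(): hands the job in; it is judged then, once.
Trained networks look in the newest picture that a camera, given by its name, has taken for a name from the list of things; names that differ only in an ending like _2 or _b are one class to them, and where a whole thing is asked for, a point or a joint stands for the part that bears it (a point fixed in the world has none). Each returns a list of dicts, best first, with "p" (0 to 1); they miss things now and then, are a little off and sometimes report something else, mostly with a low value. They report only what shows in the picture. A call takes as long as a camera call. They do not tell look-alikes from the thing itself.
- spot_in(thing, camera): "rect" ([left, top, right, bottom] in pixels, round what is visible of it).
- masks_of(thing, camera): "pixels" (420x560 bool, what is visible of it) and "rect" ([left, top, right, bottom] in pixels, round what is visible of it).
The state is a dict: "time_s": time; "joints": joint angles; "joint_velocities": joint speeds; "tau": joint torques, N m; "tool_pos": TCP position; "tool_rot": TCP orientation; "force": force on the tool from outside, world axes, zero at the start; "ft_torque": the same for the moment, N m; "gripper_width": finger opening in m; "finger_force": force on a finger pad.
Only numpy, scipy, OpenCV 4.12 (cv2) and the standard library are available. Lean on these libraries where they do the work, as an engineer would, in place of code of your own. Each camera call takes 0.05 s, during which the arm holds its last target. There are 200 camera calls.

## Working session

There is one attempt and no reset: what is moved stays moved. The work goes in short steps, Python scripts to look and compute and a shell command to move; the robot and the scene stay as the last step left them, time stands still between calls to the robot, and variables do not carry over. Pictures are saved under pics/ and viewed, at most 10 in all, crops included, and the job is handed in when it is done.

```bash
mkdir -p pics; cat > h.py <<'E'
import numpy as np, cv2, json
from plant import *
def pix2plane(cam,u,v,z):
    m=camera_model(cam);T=np.array(m["world_to_cam"]);R=T[:3,:3];t=T[:3,3]
    d=R.T@np.array([(u-m["cx"])/m["fx"],(v-m["cy"])/m["fy"],1]);c=-R.T@t
    return c+d*(z-c[2])/d[2]
def proj(cam,p):
    m=camera_model(cam);q=(np.array(m["world_to_cam"])@np.append(p,1))[:3]
    return np.array([m["fx"]*q[0]/q[2]+m["cx"],m["fy"]*q[1]/q[2]+m["cy"]])
def save(cam,name):
    f=grab_frame(cam);cv2.imwrite("pics/"+name,f[:,:,::-1]);return f
E
python3 - <<'E'
from h import *
o=get_obs();print(o["tool_pos"],o["tool_rot"],o["time_s"])
a=save("scene","s0.png");b=save("top","t0.png")
cv2.imwrite("pics/st0.png",cv2.resize(np.vstack([a,b])[:,:,::-1],None,fx=.71,fy=.71,interpolation=cv2.INTER_AREA))
for c in("scene","top"):
  m=camera_model(c);T=np.array(m["world_to_cam"]);print(c,m["fx"],-T[:3,:3].T@T[:3,3])
  for n in("dish","ball","nest","gauge"):
    print(c,n,[(np.round(d["rect"]).tolist(),round(d["p"],2)) for d in spot_in(n,c)])
E
```

```text
[0.16767104 0.60183521 0.22803965] [ 1.35466472e-01  9.90781759e-01 -5.68816698e-04 -1.30781927e-04] 0.0
scene 484.55647860359784 [ 0.03575654 -0.97153386  0.91814216]
scene dish [([243.0, 193.0, 254.0, 204.0], 0.43), ([247.0, 204.0, 316.0, 303.0], 0.18)]
scene ball []
scene nest [([211.0, 212.0, 236.0, 230.0], 0.71), ([276.0, 204.0, 293.0, 215.0], 0.58), ([237.0, 195.0, 266.0, 210.0], 0.49)]
scene gauge [([249.0, 202.0, 316.0, 304.0], 0.85), ([339.0, 234.0, 362.0, 260.0], 0.36)]
top 524.0067842974734 [0.43518601 0.07075468 1.32296401]
top dish [([208.0, 204.0, 231.0, 226.0], 0.55)]
top ball [([214.0, 212.0, 219.0, 219.0], 0.6)]
top nest [([250.0, 178.0, 264.0, 202.0], 0.79), ([161.0, 217.0, 181.0, 257.0], 0.77), ([234.0, 248.0, 251.0, 275.0], 0.72), ([210.0, 200.0, 228.0, 235.0], 0.64)]
top gauge [([285.0, 218.0, 415.0, 260.0], 0.73)]
```

View pics/st0.png

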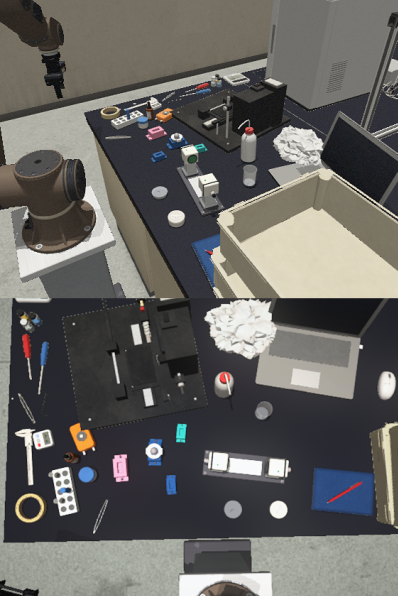

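Both views show four nest-like blocks. In top pixels they are pink (171,237), small blue (242,261), turquoise (257,190), and the larger blue one carrying the white dish with the ball (219,217). The last fits the description, and I'll confirm it in a crop.

```bash
python3 - <<'E'
from h import *
f=cv2.imread("pics/t0.png")[170:290,140:430]
cv2.imwrite("pics/c0.png",cv2.resize(f,None,fx=2.7,fy=2.7,interpolation=cv2.INTER_CUBIC))
print("dish",pix2plane("top",219.5,215,.04),"gauge",pix2plane("top",350,239,.06))
for k in [(285,218),(415,260)]: print(pix2plane("top",*k,.01))
m=camera_model("wrist");T=np.array(m["world_to_cam"]);o=get_obs()
print(m["fx"],-T[:3,:3].T@T[:3,3]-o["tool_pos"],T[:3,:3])
E
```

```text
dish [0.57687598 0.228509   0.04      ] gauge [ 0.50923378 -0.08803949  0.06      ]
[0.56878237 0.06724932 0.01      ]
[ 0.45613226 -0.25423468  0.01      ]
312.4736318222299 [-0.0705251   0.01941346  0.15566938] [[ 2.68614808e-01  9.63247670e-01  1.05776171e-04]
 [ 9.29333839e-01 -2.59186351e-01  2.62984888e-01]
 [ 2.53346996e-01 -7.05433338e-02 -9.64799947e-01]]
```

View pics/c0.png

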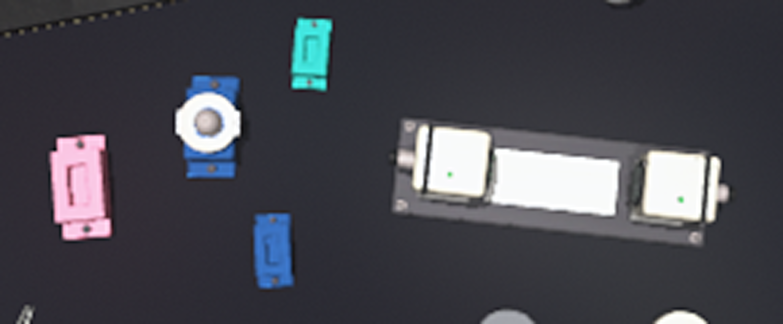

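The crop confirms it: the larger blue block at crop (212,127) carries the dish, with the ball at (208,122). The gauge heads are at crop (453,163) and (680,187). I'll measure the gauge first with the wrist camera, then the dish.

```bash
python3 -m jog '{"motion":[[[0,0,0.3],[2,-3.6,0.2],9.5],[[0,0,0.8],[7,-14,0.6],9.5],[[0,0,1.7],[33.2,-69,4],9.5],[[0,0,1.7],[33.2,-69,4],9.5],[[0,0,1.7],[33.2,-69,4],9.5],[[0,0,1.7],[33.2,-69,4],9.5],[[0,0,1.7],[33.2,-69,4],9.5],[[0,0,1.7],[33.2,-69,4],9.5],[[0,0,1.7],[33.2,-69,4],9.5],[[0,0,1.7],[33.2,-69,4],9.5]]}'
python3 - <<'E'
from h import *
o=get_obs();print(o["tool_pos"],(np.array([.5,-.088,.255])-o["tool_pos"])*100)
E
```

```text
time_s: 1.33
tool_pos: [0.3494, 0.2263, 0.2503]
tool_rot: [0.047, 0.999, 0.0, 0.0]
force: [1.6, 1.1, 0.1]
gripper_width: 0.095
finger_force: 0.0
[0.34941558 0.22627284 0.25030615] [ 15.0584418  -31.4272836    0.46938528]
```

```bash
python3 -m jog '{"motion":[[[0,0,0],[15,-31,0.5],9.5],[[0,0,0],[15,-31,0.5],9.5],[[0,0,0],[15,-31,0.5],9.5],[[0,0,0],[15,-31,0.5],9.5],[[0,0,0],[15,-31,0.5],9.5],[[0,0,0],[15,-31,0.5],9.5],[[0,0,0],[15,-31,0.5],9.5],[[0,0,0],[15,-31,0.5],9.5],[[0,0,0],[15,-31,0.5],9.5],[[0,0,0],[15,-31,0.5],9.5]]}'
python3 -m jog '{"motion":[[[0,0,0],[0,0,0],9.5],[[0,0,0],[0,0,0],9.5]]}'
python3 - <<'E'
from h import *
o=get_obs();print(o["tool_pos"],np.abs(o["joint_velocities"]).max())
m=camera_model("wrist");json.dump({"T":np.array(m["world_to_cam"]).tolist(),**{k:m[k] for k in("fx","fy","cx","cy")}},open("wg.json","w"))
f=save("wrist","wg.png")
for d in spot_in("gauge","wrist"): print(d["rect"],d["p"])
for p in [(.509,-.088,.125)]: print(proj("wrist",p))
E
```

```text
time_s: 2.17
tool_pos: [0.5, -0.0844, 0.2546]
tool_rot: [0.049, 0.999, -0.0, 0.0]
force: [0.0, -0.3, -0.4]
gripper_width: 0.0955
finger_force: 0.0
time_s: 2.33
tool_pos: [0.4985, -0.0809, 0.2549]
tool_rot: [0.047, 0.999, 0.0, -0.0]
force: [-0.6, 0.5, 1.1]
gripper_width: 0.0947
finger_force: 0.0
[ 0.49848658 -0.08090787  0.25487534] 0.012270926614586362
[138.0, 156.2, 426.6, 253.8] 0.76
[274.31040612 214.05230341]
```

View pics/wg.png

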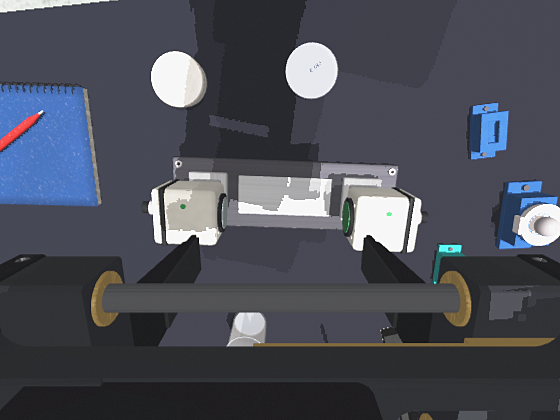

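The wrist picture shows the gauge with its rail's near edge from (173,157) to (398,165), the receiver head at left (190,211) and the light head at right (385,216). The dish in its nest is at (540,222). I'll enlarge the gauge to pick points for a pose fit.

```bash
python3 - <<'E'
import cv2
f=cv2.imread("pics/wg.png")[148:258,130:430]
cv2.imwrite("pics/wgc.png",cv2.resize(f,None,fx=2.6666,fy=2.6666,interpolation=cv2.INTER_CUBIC))
E
```

```text
(no output)
```

View pics/wgc.png

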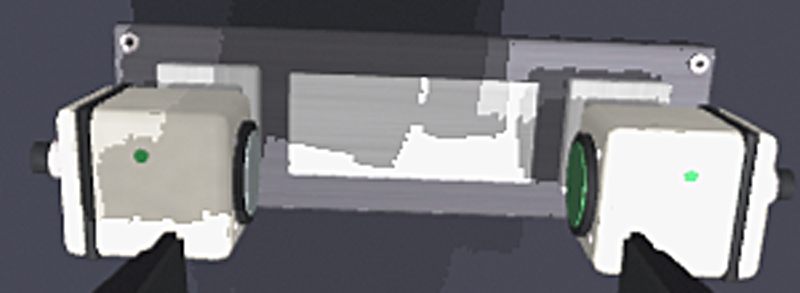

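The crop shows the rail corners at crop (115,25) and (715,46), and the window ring fronts at (249,172) and (579,185). The head tops' far edges are at rows 258 and 278. I'll fit the pose to these, with the top view as a check.

```bash
cat > fitg.py <<'E'
from h import *
from scipy.optimize import least_squares
W=json.load(open("wg.json"));T=np.array(W["T"])
def pw(p):
    q=T[:3,:3]@p+T[:3,3];return np.array([W["fx"]*q[0]/q[2]+W["cx"],W["fy"]*q[1]/q[2]+W["cy"]])
c=lambda u,v:(u/2.6667+130,v/2.6667+148)
full=[((-45,-145,12),c(115,25)),((-45,145,12),c(715,46)),((0,-63,100),c(249,172)),((0,63,100),c(579,185))]
rows=[((45,-50,12),c(282,206)),((45,50,12),c(540,215)),((28,-98,125),c(150,258)),((28,98,125),c(680,278))]
def w(s,p):
    cs,sn=np.cos(s[2]),np.sin(s[2]);x,y,z=np.array(p)/1e3
    return np.array([s[0]+cs*x-sn*y,s[1]+sn*x+cs*y,z])
def res(s):
    r=[]
    for p,u in full: r+=list(pw(w(s,p))-u)
    for p,u in rows: r.append((pw(w(s,p))-u)[1])
    return np.array(r)
r=least_squares(res,[.509,-.088,-.08],loss="soft_l1",x_scale=[.01,.01,.01]);print("wrist fit",r.x,"\nres",res(r.x).round(1))
# top view check: rail corners (crop 2.7, off 140,170)
t=lambda u,v:(u/2.7+140,v/2.7+170)
P=[((45,145,12),t(403,118)),((-45,145,12),t(393,210)),((-45,-145,12),t(703,245))]
g=lambda s:np.concatenate([proj("top",w(s,p))-u for p,u in P])
r2=least_squares(g,r.x,x_scale=[.01,.01,.01]);print("top fit",r2.x,g(r2.x).round(1))
E
python3 fitg.py
python3 - <<'E'
from h import *
o=get_obs();print((np.array([.56,.228,.2])-o["tool_pos"])*100)
E
```

```text
wrist fit [ 0.51738613 -0.07797604 -0.13163049] 
res [-1.7 -1.   1.4 -0.1  1.2 -0.4 -1.  -0.8  1.3  0.6  0.6  0.2]
top fit [ 0.51801425 -0.08099439 -0.1297961 ] [-0.3 -0.9 -0.4  0.7  0.7  0.2]
[ 6.13735866 30.86420796 -5.51342428]
```

```bash
python3 -m jog '{"motion":[[[0,0,0],[10,31,-5],9.5],[[0,0,0],[10,31,-5],9.5],[[0,0,0],[10,31,-5],9.5],[[0,0,0],[10,31,-5],9.5],[[0,0,0],[10,31,-5],9.5],[[0,0,0],[10,31,-5],9.5],[[0,0,0],[10,31,-5],9.5],[[0,0,0],[10,31,-5],9.5],[[0,0,0],[10,31,-5],9.5],[[0,0,0],[10,31,-5],9.5]]}'
python3 -m jog '{"motion":[[[0,0,0],[0,0,0],9.5],[[0,0,0],[0,0,0],9.5],[[0,0,0],[0,0,0],9.5],[[0,0,0],[0,0,0],9.5]]}'
python3 - <<'E'
from h import *
o=get_obs();print(o["tool_pos"],np.abs(o["joint_velocities"]).max())
m=camera_model("wrist");json.dump({"T":np.array(m["world_to_cam"]).tolist(),**{k:m[k] for k in("fx","fy","cx","cy")}},open("wd.json","w"))
f=save("wrist","wd.png")
for n in("dish","ball","nest"): print(n,[(np.round(d["rect"]).tolist(),round(d["p"],2)) for d in spot_in(n,"wrist")])
u,v=proj("wrist",(.577,.228,.04)).astype(int);print(u,v)
u=max(u,75);v=max(v,70)
cr=f[v-70:v+70,u-75:u+75,::-1];print("off",u-75,v-70)
cv2.imwrite("pics/wdc.png",cv2.resize(cr,None,fx=4,fy=4,interpolation=cv2.INTER_CUBIC))
E
```

```text
time_s: 3.27
tool_pos: [0.5981, 0.2308, 0.2043]
tool_rot: [0.045, 0.999, -0.0, -0.001]
force: [-0.3, 0.1, 0.4]
gripper_width: 0.095
finger_force: 0.0
time_s: 3.6
tool_pos: [0.5991, 0.2272, 0.2055]
tool_rot: [0.047, 0.999, 0.0, 0.0]
force: [-0.4, 0.2, 0.2]
gripper_width: 0.0951
finger_force: 0.0
[0.59908717 0.22717368 0.20546764] 0.0030264197142850333
dish [([258.0, 147.0, 312.0, 201.0], 0.9)]
ball [([275.0, 164.0, 301.0, 189.0], 0.66)]
nest [([366.0, 57.0, 425.0, 155.0], 0.94), ([201.0, 26.0, 244.0, 100.0], 0.62), ([262.0, 122.0, 309.0, 211.0], 0.56), ([0.0, 0.0, 29.0, 20.0], 0.56)]
279 173
off 204 103
```

View pics/wdc.png

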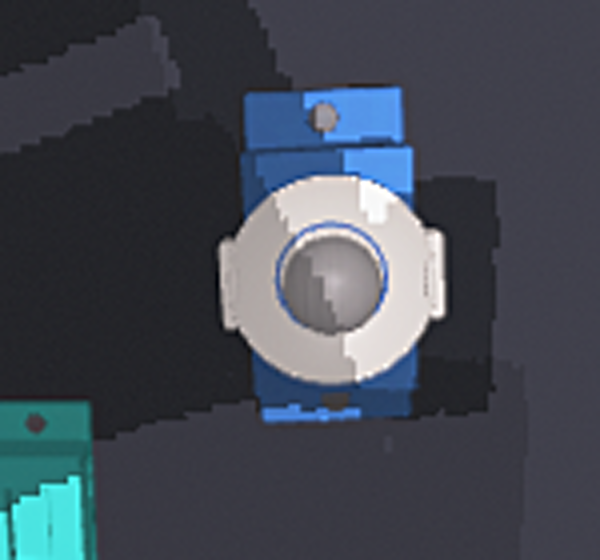

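The crop shows the dish with its ears' outer faces at left, crop (220,240) to (228,328), and right, (440,231) to (446,317). The ball is central at (333,284), inside the ring.

```bash
python3 - <<'E'
from h import *
W=json.load(open("wd.json"));T=np.array(W["T"]);R=T[:3,:3]
def pl(u,v,z):
    u=u/4+204;v=v/4+103
    d=R.T@[(u-W["cx"])/W["fx"],(v-W["cy"])/W["fy"],1];c=-R.T@T[:3,3];return (c+d*(z-c[2])/d[2])[:2]
L1,L2,R1,R2=[pl(*k,.0455) for k in((220,240),(228,328),(440,231),(446,317))]
L=(L1+L2)/2;Rr=(R1+R2)/2;c=(L+Rr)/2;e=Rr-L
print("ears ctr",c,"dist",np.linalg.norm(e),"len",np.linalg.norm(L2-L1),"yaw ears",np.arctan2(-e[0],e[1]),"yaw edges",[np.arctan2((b-a)[1],(b-a)[0]) for a,b in((L1,L2),(R1,R2))])
print("rim ctr z.046",pl(334,279,.046))
n=[pl(*k,.008) for k in((244,95),(403,87))];e=n[1]-n[0];print("nest yaw",np.arctan2(-e[0],e[1]))
o=get_obs();q=o["tool_rot"];from scipy.spatial.transform import Rotation as Ro
M=Ro.from_quat(q).as_matrix();print("tool",o["tool_pos"],"yaw",np.arctan2(-M[0,1],M[1,1]),"tilt",M[:,2])
E
```

```text
ears ctr [0.57605274 0.23593566] dist 0.05567429828176236 len 0.022593659013687158 yaw ears -0.04917717858928542 yaw edges [np.float64(-0.022403460357929325), np.float64(0.0027496201335787955)]
rim ctr z.046 [0.57588424 0.23608807]
nest yaw -0.04649167457945101
tool [0.5991302  0.22765078 0.20515814] yaw -0.09440258454365079 tilt [ 2.79624315e-04  1.27162492e-04 -9.99999953e-01]
```

Ear spacing (55.7 mm, should be 57) and ear width (22.6 mm, should be 22) match. I get the dish at (0.576, 0.2357) with yaw −0.046, and the gauge at (0.5175, −0.079) with yaw −0.131. Next I move above the dish, then check.

```bash
python3 -m jog '{"motion":[[[0,0,0.2],[-0.8,0.3,-1],9.5],[[0,0,0.48],[-2.3,0.8,-4],9.5],[[0,0,0.48],[-2.3,0.8,-7],9.5],[[0,0,0.48],[-2.3,0.8,-9.5],9.5],[[0,0,0.48],[-2.3,0.8,-10.5],9.5],[[0,0,0.48],[-2.3,0.8,-10.5],9.5],[[0,0,0.48],[-2.3,0.8,-10.5],9.5],[[0,0,0.48],[-2.3,0.8,-10.5],9.5]]}' >/dev/null
cat > st.py <<'E'
from h import *
from scipy.spatial.transform import Rotation as Ro
o=get_obs();M=Ro.from_quat(o["tool_rot"]).as_matrix()
print("t",round(o["time_s"],2),"pos",o["tool_pos"].round(4),"yaw",round(float(np.arctan2(-M[0,1],M[1,1])),4),"z",M[:2,2].round(4),"F",np.round(o["force"],1),"w",round(o["gripper_width"],4),"ff",round(float(np.max(o["finger_force"])),1),"vmax",np.abs(o["joint_velocities"]).max().round(3))
E
python3 st.py; python3 - <<'E'
from h import *
m=camera_model("wrist");print(proj("wrist",(.576,.2357,.0455)))
f=save("wrist","w2.png");cv2.imwrite("pics/w2c.png",cv2.resize(f[100:320,140:440,::-1],None,fx=2.6,fy=2.6))
E
```

```text
t 4.47 pos [0.5769 0.2362 0.1014] yaw -0.0437 z [0.002  0.0007] F [ 0.4 -0.6  0.1] w 0.0953 ff 0.0 vmax 0.008
[280.35348725 227.31532464]
```

View pics/w2c.png

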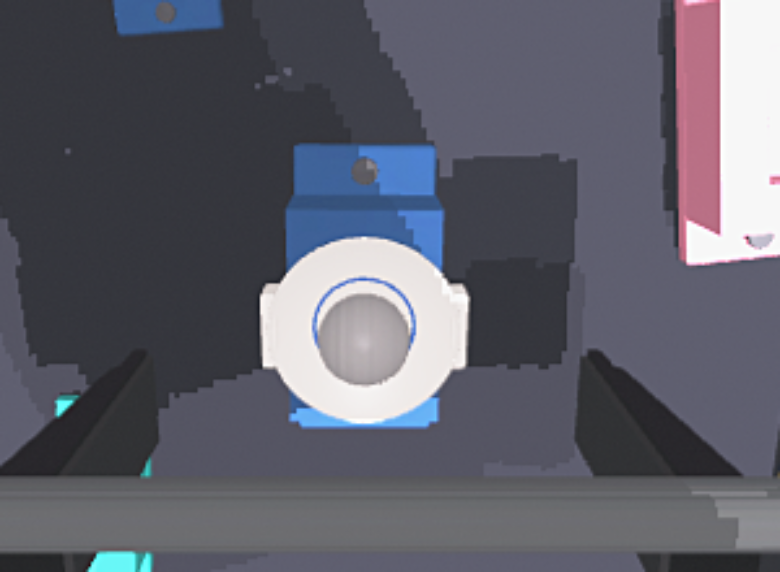

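The fingers sit at crop x 158 and 575, midpoint 366, and the dish centre is at 364, so they are aligned and square. I'll descend with 1.5 mm less x.

```bash
python3 -m jog '{"motion":[[[0,0,0],[-0.1,-0.05,-1],9.5],[[0,0,0],[-0.15,-0.05,-2.5],9.5],[[0,0,0],[-0.15,-0.05,-4],9.5],[[0,0,0],[-0.15,-0.05,-5.3],9.5],[[0,0,0],[-0.15,-0.05,-6.1],9.3],[[0,0,0],[-0.15,-0.05,-6.6],9],[[0,0,0],[-0.15,-0.05,-6.6],8],[[0,0,0],[-0.15,-0.05,-6.6],7],[[0,0,0],[-0.15,-0.05,-6.6],6.5],[[0,0,0],[-0.15,-0.05,-6.6],6.2]]}' 14
python3 st.py
python3 -m jog '{"motion":[[[0,0,0],[0,0,0],6.1],[[0,0,0],[0,0,0],6.0],[[0,0,0],[0,0,0],5.9],[[0,0,0],[0,0,0],5.8],[[0,0,0],[0,0,0],5.7],[[0,0,0],[0,0,0],5.6],[[0,0,0],[0,0,0],5.5],[[0,0,0],[0,0,0],5.5]]}' 10
python3 st.py
```

```text
time_s: 5.35
tool_pos: [0.5749, 0.2357, 0.0346]
tool_rot: [0.022, 1.0, 0.0, 0.001]
force: [0.5, 0.5, 0.3]
gripper_width: 0.0687
finger_force: 0.0
t 5.35 pos [0.5749 0.2357 0.0346] yaw -0.0434 z [0.0011 0.0004] F [0.5 0.5 0.3] w 0.0687 ff 0.0 vmax 0.002
time_s: 6.02
tool_pos: [0.5746, 0.2356, 0.034]
tool_rot: [0.022, 1.0, 0.0, 0.0]
force: [-0.3, -0.2, 0.9]
gripper_width: 0.057
finger_force: 10.0
t 6.02 pos [0.5746 0.2356 0.034 ] yaw -0.0435 z [0.     0.0001] F [-0.3 -0.2  0.9] w 0.057 ff 10.0 vmax 0.003
```

Grip is at 57.0 mm opening, as it must be. I raise the force to 15 N and lift straight up, gently.

```bash
python3 -m jog '{"motion":[[[0,0,0],[0,0,0],5.4],[[0,0,0],[0,0,0],5.4],[[0,0,0],[0,0,0.05],5.4],[[0,0,0],[0,0,0.15],5.4],[[0,0,0],[0,0,0.3],5.4],[[0,0,0],[0,0,0.5],5.4],[[0,0,0],[0,0,0.75],5.4],[[0,0,0],[0,0,1.05],5.4],[[0,0,0],[0,0,1.4],5.4],[[0,0,0],[0,0,1.8],5.4]]}' 15
python3 -m jog '{"motion":[[[0,0,0],[0,0,0.4],5.4],[[0,0,0],[0,0,0.85],5.4],[[0,0,0],[0,0,1.35],5.4],[[0,0,0],[0,0,1.85],5.4],[[0,0,0],[0,0,2.35],5.4],[[0,0,0],[0,0,2.85],5.4],[[0,0,0],[0,0,3.35],5.4],[[0,0,0],[0,0,3.85],5.4],[[0,0,0],[0,0,4.35],5.4],[[0,0,0],[0,0,4.85],5.4]]}' >/dev/null
python3 -m jog '{"motion":[[[0,0,0],[0,0,0.5],5.4],[[0,0,0],[0,0,1],5.4],[[0,0,0],[0,0,1.5],5.4],[[0,0,0],[0,0,2],5.4],[[0,0,0],[0,0,2.5],5.4],[[0,0,0],[0,0,3],5.4],[[0,0,0],[0,0,3.5],5.4],[[0,0,0],[0,0,4],5.4],[[0,0,0],[0,0,4.4],5.4],[[0,0,0],[0,0,4.7],5.4]]}' >/dev/null
python3 -m jog '{"motion":[[[0,0,0],[0,0,0.2],5.4],[[0,0,0],[0,0,0.3],5.4],[[0,0,0],[0,0,0.3],5.4],[[0,0,0],[0,0,0.3],5.4],[[0,0,0],[0,0,0.3],5.4]]}'
python3 st.py
python3 - <<'E'
from h import *
f=save("wrist","w3.png")
for n in("dish","ball"): print(n,[(np.round(d["rect"]).tolist(),round(d["p"],2)) for d in spot_in(n,"wrist")])
o=get_obs()["tool_pos"];print(proj("wrist",o+[0,0,.017]),proj("wrist",o+[0,0,.011]))
cv2.imwrite("pics/w3c.png",cv2.resize(f[140:340,180:380,::-1],None,fx=2.5,fy=2.5))
d=np.array([.5175,-.079])-o[:2];print("delta cm",d*100)
s=np.arange(0,61)/60;b=10*s**3-15*s**4+6*s**5
for k in range(6):
    print(k,[(round(-15.83*x,2),round(d[0]*100*x,2),round(d[1]*100*x,2)) for x in b[10*k+1:10*k+11]-b[10*k]])
E
```

```text
time_s: 6.85
tool_pos: [0.5745, 0.2356, 0.0523]
tool_rot: [0.022, 1.0, 0.0, -0.0]
force: [-0.6, -0.2, -1.6]
gripper_width: 0.0568
finger_force: 15.0
time_s: 8.93
tool_pos: [0.5745, 0.2356, 0.1502]
tool_rot: [0.022, 1.0, -0.0, -0.0]
force: [-0.4, -0.1, -1.4]
gripper_width: 0.0569
finger_force: 15.0
t 8.93 pos [0.5745 0.2356 0.1502] yaw -0.0435 z [-0.0004 -0.    ] F [-0.4 -0.1 -1.4] w 0.0569 ff 15.0 vmax 0.003
dish [([224.0, 225.0, 337.0, 322.0], 0.65)]
ball []
[281.42202555 277.41425668] [281.39329002 271.77223371]
delta cm [ -5.70242865 -31.45649475]
0 [(np.float64(-0.0), np.float64(-0.0), np.float64(-0.0)), (np.float64(-0.01), np.float64(-0.0), np.float64(-0.01)), (np.float64(-0.02), np.float64(-0.01), np.float64(-0.04)), (np.float64(-0.04), np.float64(-0.02), np.float64(-0.08)), (np.float64(-0.08), np.float64(-0.03), np.float64(-0.16)), (np.float64(-0.14), np.float64(-0.05), np.float64(-0.27)), (np.float64(-0.21), np.float64(-0.08), np.float64(-0.42)), (np.float64(-0.3), np.float64(-0.11), np.float64(-0.6)), (np.float64(-0.42), np.float64(-0.15), np.float64(-0.84)), (np.float64(-0.
[... 2289 characters left out ...]
float64(-2.6), np.float64(-0.93), np.float64(-5.16)), (np.float64(-2.76), np.float64(-0.99), np.float64(-5.49))]
5 [(np.float64(-0.14), np.float64(-0.05), np.float64(-0.28)), (np.float64(-0.26), np.float64(-0.09), np.float64(-0.51)), (np.float64(-0.35), np.float64(-0.13), np.float64(-0.7)), (np.float64(-0.43), np.float64(-0.15), np.float64(-0.85)), (np.float64(-0.48), np.float64(-0.17), np.float64(-0.96)), (np.float64(-0.52), np.float64(-0.19), np.float64(-1.03)), (np.float64(-0.54), np.float64(-0.2), np.float64(-1.08)), (np.float64(-0.56), np.float64(-0.2), np.float64(-1.11)), (np.float64(-0.56), np.float64(-0.2), np.float64(-1.12)), (np.float64(-0.56), np.float64(-0.2), np.float64(-1.12))]
```

View pics/w3c.png

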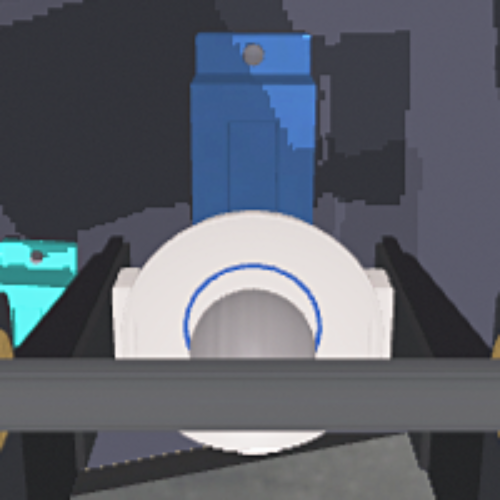

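The picture shows the dish clear of the now-empty pocket, held between the pads, level, with the ball inside the ring at crop (253,330). Now the smooth transfer with the quarter turn.

```bash
python3 -m jog '{"motion":[[[0,0,0],[0,0,0.05],5.4],[[0,0,-0.01],[0,-0.01,0.1],5.4],[[0,0,-0.02],[-0.01,-0.04,0.2],5.4],[[0,0,-0.04],[-0.02,-0.08,0.3],5.4],[[0,0,-0.08],[-0.03,-0.16,0.4],5.4],[[0,0,-0.14],[-0.05,-0.27,0.5],5.4],[[0,0,-0.21],[-0.08,-0.42,0.6],5.4],[[0,0,-0.3],[-0.11,-0.6,0.7],5.4],[[0,0,-0.42],[-0.15,-0.84,0.75],5.4],[[0,0,-0.56],[-0.2,-1.12,0.8],5.4]]}' >/dev/null
python3 -m jog '{"motion":[[[0,0,-0.17],[-0.06,-0.33,0],5.4],[[0,0,-0.36],[-0.13,-0.71,0],5.4],[[0,0,-0.57],[-0.21,-1.13,0],5.4],[[0,0,-0.81],[-0.29,-1.61,0],5.4],[[0,0,-1.08],[-0.39,-2.14,0],5.4],[[0,0,-1.37],[-0.49,-2.72,0],5.4],[[0,0,-1.68],[-0.61,-3.34,0],5.4],[[0,0,-2.02],[-0.73,-4.01,0],5.4],[[0,0,-2.38],[-0.86,-4.73,0],5.4],[[0,0,-2.76],[-0.99,-5.49,0],5.4]]}' >/dev/null
python3 -m jog '{"motion":[[[0,0,-0.4],[-0.14,-0.8,0],5.4],[[0,0,-0.82],[-0.29,-1.63,0],5.4],[[0,0,-1.25],[-0.45,-2.49,0],5.4],[[0,0,-1.7],[-0.61,-3.38,0],5.4],[[0,0,-2.16],[-0.78,-4.3,0],5.4],[[0,0,-2.64],[-0.95,-5.24,0],5.4],[[0,0,-3.12],[-1.12,-6.2,0],5.4],[[0,0,-3.61],[-1.3,-7.17,0],5.4],[[0,0,-4.1],[-1.48,-8.14,0],5.4],[[0,0,-4.59],[-1.65,-9.13,0],5.4]]}' >/dev/null
python3 st.py
python3 -m jog '{"motion":[[[0,0,-0.49],[-0.18,-0.98,0],5.4],[[0,0,-0.99],[-0.36,-1.96,0],5.4],[[0,0,-1.47],[-0.53,-2.93,0],5.4],[[0,0,-1.96],[-0.7,-3.89,0],5.4],[[0,0,-2.43],[-0.87,-4.82,0],5.4],[[0,0,-2.89],[-1.04,-5.74,0],5.4],[[0,0,-3.34],[-1.2,-6.64,0],5.4],[[0,0,-3.77],[-1.36,-7.5,0],5.4],[[0,0,-4.19],[-1.51,-8.33,0],5.4],[[0,0,-4.59],[-1.65,-9.13,0],5.4]]}' >/dev/null
python3 -m jog '{"motion":[[[0,0,-0.38],[-0.14,-0.76,0],5.4],[[0,0,-0.74],[-0.27,-1.47,0],5.4],[[0,0,-1.08],[-0.39,-2.14,0],5.4],[[0,0,-1.39],[-0.5,-2.77,0],5.4],[[0,0,-1.68],[-0.61,-3.35,0],5.4],[[0,0,-1.95],[-0.7,-3.87,0],5.4],[[0,0,-2.19],[-0.79,-4.35,0],5.4],[[0,0,-2.41],[-0.87,-4.78,0],5.4],[[0,0,-2.6],[-0.93,-5.16,0],5.4],[[0,0,-2.76],[-0.99,-5.49,0],5.4]]}' >/dev/null
python3 -m jog '{"motion":[[[0,0,-0.14],[-0.05,-0.28,0],5.4],[[0,0,-0.26],[-0.09,-0.51,0],5.4],[[0,0,-0.35],[-0.13,-0.7,0],5.4],[[0,0,-0.43],[-0.15,-0.85,0],5.4],[[0,0,-0.48],[-0.17,-0.96,0],5.4],[[0,0,-0.52],[-0.19,-1.03,0],5.4],[[0,0,-0.54],[-0.2,-1.08,0],5.4],[[0,0,-0.56],[-0.2,-1.11,0],5.4],[[0,0,-0.56],[-0.2,-1.12,0],5.4],[[0,0,-0.56],[-0.2,-1.12,0],5.4]]}' >/dev/null
python3 st.py
python3 - <<'E'
from h import *
w=save("wrist","w4.png");t=save("top","t4.png");s=save("scene","s4.png")
a=cv2.resize(w[:,:,::-1],(560,420));u,v=proj("top",(.5175,-.079,.1)).astype(int)
b=cv2.resize(t[v-35:v+35,u-80:u+80,::-1],None,fx=3.5,fy=3.5)[:, :560]
im=np.zeros((420+175,560,3),np.uint8);im[:420]=a;b=cv2.resize(b,(400,175));im[420:,:400]=b
cv2.imwrite("pics/m4.png",im);print(u,v)
E
```

```text
t 11.58 pos [0.5459 0.0773 0.1585] yaw -0.8764 z [0.0001 0.    ] F [ 1.1  0.2 -1.8] w 0.057 ff 15.0 vmax 0.398
t 14.08 pos [ 0.5178 -0.0792  0.1584] yaw -1.7 z [ 0.0001 -0.    ] F [ 0.6  0.6 -0.5] w 0.0568 ff 15.0 vmax 0.002
348 234
```

View pics/m4.png

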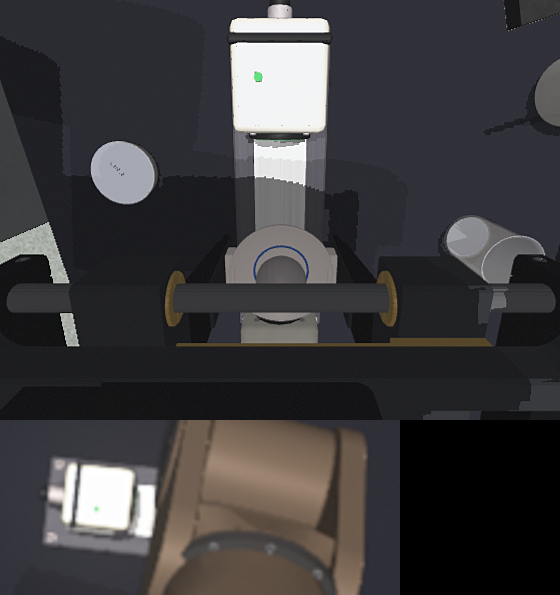

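The wrist view shows the light head at columns 230–328 (top edges at rows 18–133), the dish below it centred on column 281, square to the beam, and the ball in the ring. I'll hold the fit against this view.

```bash
python3 - <<'E'
from h import *
s=(.5175,-.079,-.131);cs,sn=np.cos(s[2]),np.sin(s[2])
W=lambda x,y,z:np.array([s[0]+(cs*x-sn*y)/1e3,s[1]+(sn*x+cs*y)/1e3,z/1e3])
for p in((-28,67,125),(28,67,125),(-28,129,125),(28,129,125),(0,63,100),(-45,145,12),(45,145,12),(0,67,125)): print(p,proj("wrist",W(*p)).round(1))
o=get_obs();print("dish",proj("wrist",o["tool_pos"]+[0,0,.011]).round(1))
f=cv2.imread("pics/w4.png")[5:160,200:360]
cv2.imwrite("pics/w4c.png",cv2.resize(f,None,fx=3.8,fy=3.8,interpolation=cv2.INTER_CUBIC))
E
```

```text
(-28, 67, 125) [231.5 133.9]
(28, 67, 125) [326.5 134.1]
(-28, 129, 125) [226.9  15.4]
(28, 129, 125) [331.2  15.6]
(0, 63, 100) [279.2 138.8]
(-45, 145, 12) [228.1  37.5]
(45, 145, 12) [331.3  37.7]
(0, 67, 125) [279. 134.]
dish [279.2 272.6]
```

View pics/w4c.png

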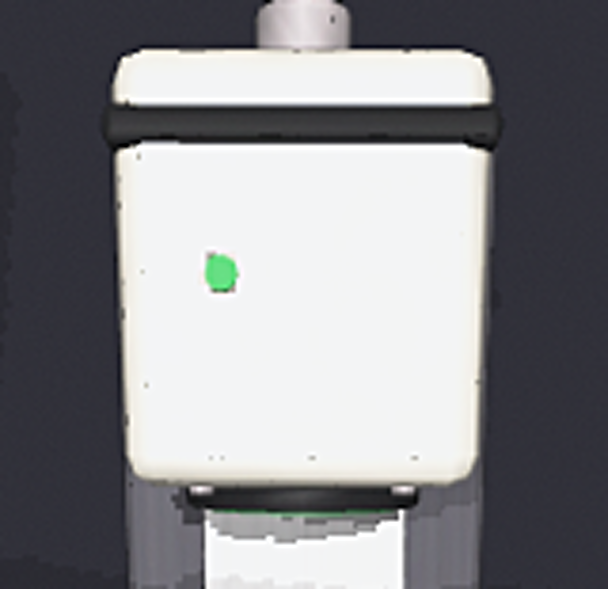

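The fit holds: the head is within about 1 px, and the dish is about 0.5 mm off in x. I lower straight down by 7.55 cm.

```bash
python3 -m jog '{"motion":[[[0,0,0],[0,0,-0.05],5.4],[[0,0,0],[0,0,-0.15],5.4],[[0,0,0],[-0.01,0,-0.3],5.4],[[0,0,0],[-0.02,0,-0.5],5.4],[[0,0,0],[-0.03,0,-0.75],5.4],[[0,0,0],[-0.04,0,-1.05],5.4],[[0,0,0],[-0.05,0,-1.4],5.4],[[0,0,0],[-0.05,0,-1.75],5.4],[[0,0,0],[-0.05,0,-2.1],5.4],[[0,0,0],[-0.05,0,-2.45],5.4]]}' >/dev/null
python3 -m jog '{"motion":[[[0,0,0],[0,0,-0.35],5.4],[[0,0,0],[0,0,-0.7],5.4],[[0,0,0],[0,0,-1.05],5.4],[[0,0,0],[0,0,-1.4],5.4],[[0,0,0],[0,0,-1.75],5.4],[[0,0,0],[0,0,-2.1],5.4],[[0,0,0],[0,0,-2.45],5.4],[[0,0,0],[0,0,-2.8],5.4],[[0,0,0],[0,0,-3.15],5.4],[[0,0,0],[0,0,-3.45],5.4]]}' >/dev/null
python3 st.py
python3 -m jog '{"motion":[[[0,0,0],[0,0,-0.3],5.4],[[0,0,0],[0,0,-0.58],5.4],[[0,0,0],[0,0,-0.85],5.4],[[0,0,0],[0,0,-1.08],5.4],[[0,0,0],[0,0,-1.28],5.4],[[0,0,0],[0,0,-1.43],5.4],[[0,0,0],[0,0,-1.54],5.4],[[0,0,0],[0,0,-1.61],5.4],[[0,0,0],[0,0,-1.65],5.4],[[0,0,0],[0,0,-1.65],5.4]]}' >/dev/null
python3 -m jog '{"motion":[[[0,0,0],[0,0,0],5.4],[[0,0,0],[0,0,0],5.4],[[0,0,0],[0,0,0],5.4],[[0,0,0],[0,0,0],5.4],[[0,0,0],[0,0,0],5.4],[[0,0,0],[0,0,0],5.4]]}' >/dev/null
python3 st.py
python3 - <<'E'
from h import *
w=save("wrist","w5.png");s=save("scene","s5.png")
u,v=proj("scene",(.5175,-.079,.08)).astype(int)
b=cv2.resize(s[v-50:v+50,u-60:u+60,::-1],None,fx=4,fy=4,interpolation=cv2.INTER_CUBIC)
a=cv2.resize(w[100:340,160:400,::-1],(300,300))
im=np.zeros((400,780,3),np.uint8);im[:,:480]=b;im[:300,480:]=a
cv2.imwrite("pics/m5.png",im)
E
```

```text
t 15.9 pos [ 0.5172 -0.0792  0.099 ] yaw -1.7002 z [-0.0001  0.    ] F [ 0.2 -0.2 -1.8] w 0.057 ff 15.0 vmax 0.082
t 17.23 pos [ 0.5173 -0.0792  0.083 ] yaw -1.7001 z [ 0.0001 -0.    ] F [ 1.1  0.3 -0.9] w 0.0571 ff 15.0 vmax 0.001
```

View pics/m5.png

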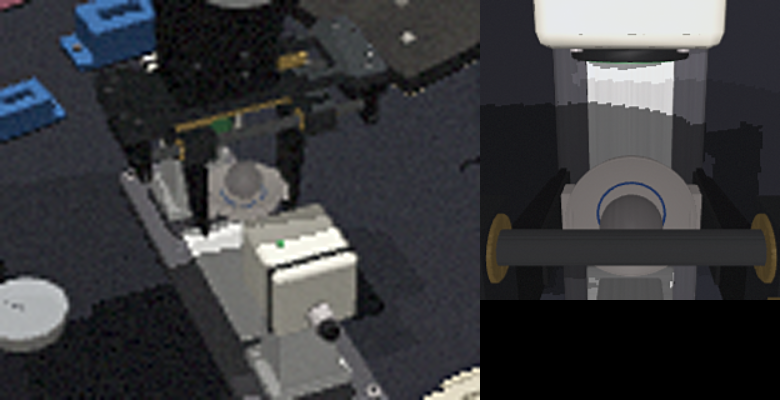

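The dish hangs level between the heads at 15 N, with the ball inside the ring (crop (632,212)), the fingers either side of the beam and no contact force. I'm handing in.

```bash
python3 -c "
from plant import hand_in
print(hand_in())"
```

```text
the job is handed in; nothing more can be done
None
```

I handed the job in at about 17 s: the dish is held level at 15 N between the gauge heads, square to the beam, with the ball in its middle about 100 mm above the bench; I saw no sign of contact with the gauge, and the hand-in returned no verdict.

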